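# Nest the sorting cups in the field case and hasp it shut

### The job

Pack the school's field kit: stand the steel sorting cups upright in the open cedar case, nested one inside the other, largest first, so that all the cups on the shelf make a single nest, with the fire opal in the innermost cup. Then shut the lid fully and, last, swing the brass hasp over the catch until it lies flat on the lid. Leave the jasper pebble and the hematite where they lie.

Things in the scene. Friction and masses are not known exactly. Their poses are not given: they have to be found in the camera images.
- case: Open dark cedar field case, fixed to the shelf, 181 x 181 mm outside, 75 mm high, walls 8 mm, inside floor (blue lining) 8 mm above its underside. Origin: centre of its underside, on the shelf; z up. Its -x axis points to the front, where the brass hasp is hinged; +x to the back, where the lid is hinged along y. A fixed brass hinge plate 50 mm wide and 8 mm thick stands on the middle of the front wall, to 87 mm high.
- lid (a joint): Angle of the cedar lid (rad): 0 = shut flat on the case, 1.57 = upright, at most 2.1, leaning back. The lid is a plate 181 mm wide, 181 mm from hinge to free edge and 10 mm thick (shut, its top is 85 mm above the shelf). Its hinge is stiff: it stays where it is left and needs about 2 N at the free edge to move; it is pushed over from behind and pressed down.
- lid_hinge (a point): Middle of the lid's hinge line, at the case's back upper edge, 75 mm above the shelf; it lies at the lid's underside.
- lid_edge (a point): Middle of the lid's free edge, on its outer (top when shut) face, 181 mm from the hinge line. The catch, a brass pin of 7 mm diameter, stands 9 mm out of that outer face, 25 mm in from this edge.
- hasp (a joint): Angle of the brass hasp (rad): 0 = lying flat on top of the shut lid with the catch pin through its window, 1.57 = upright, up to 2.7 = leaning outward in front of the case. Stiff hinge, stays where it is left (about 0.6 N at its tip moves it).
- hasp_hinge (a point): Middle of the hasp's hinge line, at the top of the brass plate on the case's front, 87 mm above the shelf, parallel to the lid's hinge. The hasp is a strap 65 mm long from here, 24 mm wide and 4 mm thick, centred on this line, with a window (for the catch) from 15 to 41 mm from the hinge.
- hasp_tip (a point): Middle of the hasp's free end, 65 mm from its hinge line.
- cup70: Steel sorting cup, round, open at the top: 70 mm outer diameter at the rim, 66 mm at the foot, 50 mm high, wall 2.5 mm, floor 3 mm. Origin: centre of its underside, z up. One of five graded cups (70, 60, 50, 41, 32 mm), of which four or five are present. Each drops freely into any larger one and then stands on its floor.
- cup60: Steel sorting cup, round, open at the top: 60 mm outer diameter at the rim, 56 mm at the foot, 48 mm high, wall 2.5 mm, floor 3 mm. Origin: centre of its underside, z up. One of five graded cups (70, 60, 50, 41, 32 mm), of which four or five are present. Each drops freely into any larger one and then stands on its floor.
- cup50: Steel sorting cup, round, open at the top: 50 mm outer diameter at the rim, 46 mm at the foot, 46 mm high, wall 2.5 mm, floor 3 mm. Origin: centre of its underside, z up. One of five graded cups (70, 60, 50, 41, 32 mm), of which four or five are present. Each drops freely into any larger one and then stands on its floor.
- cup41: Steel sorting cup, round, open at the top: 41 mm outer diameter at the rim, 37 mm at the foot, 44 mm high, wall 2.5 mm, floor 3 mm. Origin: centre of its underside, z up. One of five graded cups (70, 60, 50, 41, 32 mm), of which four or five are present. Each drops freely into any larger one and then stands on its floor.
- cup32: Steel sorting cup, round, open at the top: 32 mm outer diameter at the rim, 28 mm at the foot, 42 mm high, wall 2.5 mm, floor 3 mm. Origin: centre of its underside, z up. One of five graded cups (70, 60, 50, 41, 32 mm), of which four or five are present. Each drops freely into any larger one and then stands on its floor.
- opal: Orange fire opal, a round flat-bottomed pebble 16 mm across and 12 mm high. Origin: centre of its underside.
- opal_mid (a point): Middle of the fire opal, 6 mm above its underside.
- jasper: Dark red jasper pebble, 42 mm across, 26 mm high; a bystander. Origin: centre of its underside.
- hematite: Dark grey hematite kidney, about 75 mm across, 40 mm high; a bystander. Origin: centre of its underside.
There are look-alikes about, which are no part of the job. Leave any blue or brown look-alike of the cup41 alone.

How it is judged (in metres and radians):
On the way, in this order (a step that is already met when the one before it is completed fails the run):
1. all cups present stand nested in the case, with the opal in the innermost (horizontal distance between each of cup70, cup60, cup50, cup41, cup32 and case below 0.07 m and z of cup70 in the frame of case between 0.002 and 0.03 m and angle between each of cup70, cup60, cup50, cup41, cup32's own z axis and vertical below 0.15 rad and horizontal distance between cup70 and cup60 below 0.02 m and z of cup60 in the frame of cup70 between 0.001 and 0.018 m and horizontal distance between each of cup70, cup60 and cup50 below 0.02 m and z of cup50 in the frame of cup70 between 0.001 and 0.018 m and horizontal distance between each of cup70, cup60, cup50 and cup41 below 0.02 m and z of cup41 in the frame of cup70 between 0.001 and 0.018 m and horizontal distance between each of cup70, cup60, cup50, cup41 and cup32 below 0.02 m and z of cup32 in the frame of cup70 between 0.001 and 0.018 m and z of cup60 in the frame of case between 0.002 and 0.03 m and z of cup50 in the frame of cup60 between 0.001 and 0.018 m and z of cup41 in the frame of cup60 between 0.001 and 0.018 m and z of cup32 in the frame of cup60 between 0.001 and 0.018 m and z of cup50 in the frame of case between 0.002 and 0.03 m and z of cup41 in the frame of cup50 between 0.001 and 0.018 m and z of cup32 in the frame of cup50 between 0.001 and 0.018 m and z of cup41 in the frame of case between 0.002 and 0.03 m and z of cup32 in the frame of cup41 between 0.001 and 0.018 m and horizontal distance between opal_mid and cup41 below 0.018 m and z of opal_mid in the frame of cup41 between 0.002 and 0.036 m and z of cup32 in the frame of case between 0.002 and 0.03 m and horizontal distance between opal_mid and cup32 below 0.018 m and z of opal_mid in the frame of cup32 between 0.002 and 0.036 m), for 0.2 s.
2. the lid is shut (all of step 1 and value of joint lid below 0.05 rad), for 0.2 s.
3. the hasp lies over the catch, flat on the shut lid (value of joint lid below 0.05 rad and value of joint hasp below 0.1 rad), for 0.2 s.
At the end, for the whole second after the job is handed in: All cups present stand upright in the case, each down inside every larger one (axes within 20 mm, underside 1 to 18 mm above the larger one's), the opal lies in the innermost, the lid is shut within 0.05 rad, the hasp flat over the catch within 0.1 rad, all at rest (all of step 1 and all of step 3 and linear speed of each of cup70, cup60, cup50, cup41, cup32, opal below 0.02 m/s); the robot touches nothing.
It fails at once if the jasper pebble or the hematite is shifted by more than 40 mm (distance of any of jasper, hematite from where it was at the start of the episode above 0.04 m).
Of cup70, cup60, cup50, cup41, cup32 only 4 to 5 are there at a start; the rules pass over those that are not, and their reading is None.
At some moment in a run one of cup70, cup60, cup50, cup41, cup32, opal may be knocked a few centimetres aside while the robot is not near it.
It also fails if it takes over 210 s, if anything falls off the work surface, if the arm or the gripper's body presses on something with over 40 N, if the wrist force passes 120 N, or if a joint passes its speed limit or range.

### The arm

A 7-joint arm with a two-finger parallel gripper is mounted at the origin on the work surface. World frame = base frame: x ahead of the robot, y to its left, z up, the work surface at z = 0. Lengths are in mm, angles in rad, forces in N, time in s.
With the tool pointing down it reaches from about 400 to 750 mm from the base axis. Payload 19.5 kg.
Tool frame: the origin (TCP) lies on the centre line of the jaws, within the pads' length; the fingertips stand 14 mm ahead of it and the grasp point (between the pads) lies 5 mm behind it; z points along the fingers, y is the line along which they close (so a half turn about z gives the same grasp; the last joint's range is limited). The gripper opens to 85 mm and grips with 20 to 120 N. Pads are 22 mm wide; open, the fingers measure 114 mm over their backs; the gripper's body (76 mm by 85 mm) begins 54 mm behind the grasp point. The pads swing forward as they close: fully open they stand 13 mm farther back than shut.
Start: joints at [-1.367, 0.707, -0.028, 1.485, 0.022, 0.951, -0.075], TCP at [139.905, 557.694, 245.268] pointing down, gripper open.
Joint ranges: [-2.71, 2.71], [-0.32, 2.16], [-1.57, 1.52], [0, 2.45], [-1.46, 4.6], [0, 2.02], [-2.83, 2.83]. Speed limits (rad/s): [1.89, 1.89, 2.57, 2.57, 3.01, 3.01, 3.01].

### API

Orientations are given as a rotation vector (axis times angle).
In Python, from workcell import env gives the robot as it stands.
- The arm moves only by the tool apply_moves, never from a script. Its argument "targets" is one flat list of numbers, 4 for each row, row after row: the shift along the world's x, y, z in mm, then the turn about the world's z in rad. In form: [x, y, z, spin, x, y, z, spin, ...]. A call has 1 to 5 rows; each row is the pose to reach, as a shift and turn from the pose commanded when the call began; what a row does not reach only later rows make up. A row lasts 1/8 s, in which the tool goes at most 62.5 mm and 10.7 degrees, less where a joint would pass 70% of its speed; a pose out of reach is approached as far as the arm can. A call with a gripper value outside its range is refused whole. "claw" is the gripper command: -1 is shut, 1 is fully open, values between are in proportion, set as the call begins (left out, the last holds). The fingers move at their own pace and stop on an object; the grip force is fixed at half the most. Time passes only in rows, so rows that repeat a pose let the fingers close. It gives the time, the measured TCP pose, the force, the opening and the grip force at its end, in the units of the state.
- env.observe(): the state, without advancing time (a new reading comes with each control period).
- env.grab_frame(name): name is "side" or "top"; returns the picture (480x640x3 uint8, red, green, blue); there is no depth.
- env.get_calibration(name): a dict with "camera_matrix" (3x3 intrinsics, pixels), "world_to_cam" (4x4, takes a point from world to camera coordinates). Camera axes: x right, y down, z forward; pixel columns grow to the right and rows downward; lengths in mm; the calibration is good to about 2 mm. A picture is of the moment at which its call begins. get_calibration takes no time and is no camera call.
- env.finish_job(): hands the job in; it is judged then, once.
The state is a dict: "clock": time; "joint_pos": joint angles; "qvel": joint speeds; "tau": joint torques, N m; "tool_pos": TCP position; "orientation": TCP orientation; "wrist_force": force on the tool from outside, world axes, zero at the start; "moment": the same for the moment, N m; "grip_width": opening from 0.0 (shut) to 1.0 (fully open); "grip_force": force on a finger pad.
Only numpy, scipy, OpenCV 4.12 (cv2) and the standard library are available. Lean on these libraries where they do the work, as an engineer would, in place of code of your own. Each camera call takes 0.05 s, during which the arm holds its last target. There are 200 camera calls.

## Working session

There is one attempt and no reset: what is moved stays moved. The work goes in short steps, Python scripts to look and compute and a tool call to move; the robot and the scene stay as the last step left them, time stands still between calls to the robot, and variables do not carry over. Pictures are saved under pics/ and viewed, at most 14 in all, crops included, and the job is handed in when it is done.

Besides the shell and the picture viewer there is one more tool, called after "Call:" as name(argument=value, ...) on one line, values as JSON. apply_moves: Moves the arm, as the interface text tells. Its arguments: {"type":"object","properties":{"targets":{"type":"array","items":{"type":"number"}},"claw":{"type":"number"}},"required":["targets"]}

```bash
mkdir -p pics && cat > h.py <<'E'
import numpy as np, cv2
from workcell import env
def cal(n):
    c=env.get_calibration(n); return np.array(c["camera_matrix"],float),np.array(c["world_to_cam"],float)
def ray(n,u,v):
    K,T=cal(n); R,t=T[:3,:3],T[:3,3]
    d=R.T@np.linalg.solve(K,[u,v,1.]); return -R.T@t,d
def onz(n,u,v,z):
    o,d=ray(n,u,v); return o+d*(z-o[2])/d[2]
def proj(n,p):
    K,T=cal(n); q=K@(T[:3,:3]@np.array(p,float)+T[:3,3]); return q[:2]/q[2]
def grab(n,f=None):
    im=cv2.cvtColor(np.array(env.grab_frame(n)),cv2.COLOR_RGB2BGR)
    if f: cv2.imwrite("pics/"+f,im)
    return im
E
python3 - <<'E'
from h import *
grab("top","t0.png");grab("side","s0.png")
for n in("top","side"):
    K,T=cal(n);print(n,K[0,0],-T[:3,:3].T@T[:3,3],T[2,:3])
s=env.observe();print(s)
E
```

```text
top 514.3214172123461 [329.45441805  46.86232086 929.28830188] [ 0.22028514 -0.01882978 -0.97525376]
side 504.94294530399304 [381.47607674 709.51689127 544.80513032] [ 0.17511626 -0.81240493 -0.5561767 ]
{'clock': 0.1, 'joint_pos': array([-1.3667055 ,  0.70701552, -0.02761816,  1.48491605,  0.0219977 ,
        0.9508635 , -0.07553846]), 'qvel': array([ 5.10875717e-04, -1.52769290e-04, -1.36320547e-03, -1.14619941e-03,
        8.36414271e-04,  2.36444836e-05, -6.56374065e-04]), 'tau': array([ 1.80726733e-03, -8.84276390e+01,  1.23638872e+00, -2.36451745e+01,
        1.70702819e-02,  4.92501946e-03, -4.37509152e-05]), 'tool_pos': array([139.85999348, 557.52975564, 244.89720531]), 'orientation': array([-3.85168087e-01, -3.11780217e+00,  1.40702770e-03]), 'wrist_force': array([0.51000403, 0.68924821, 0.58348282]), 'moment': array([-0.01681235, -0.0322    ,  0.02295881]), 'grip_force': 0.0, 'grip_width': 1.0017718295645512}
```

View pics/t0.png

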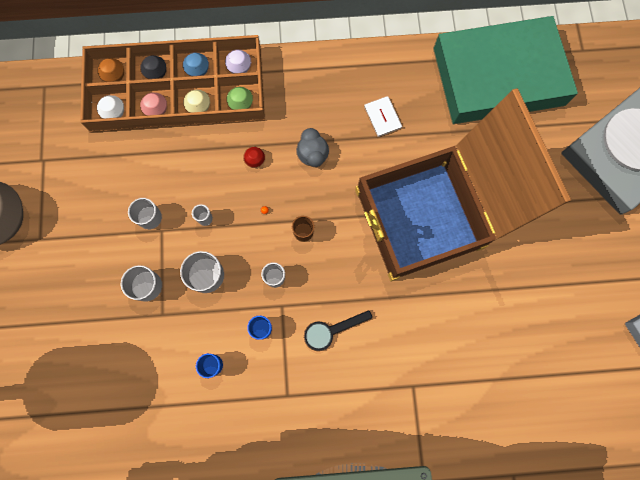

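View pics/s0.png

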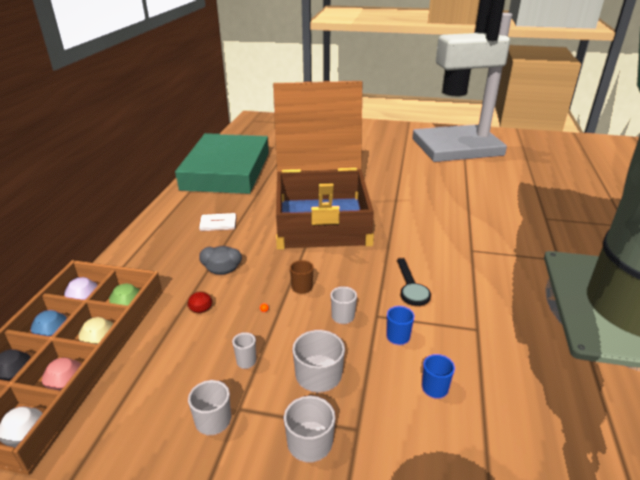

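The top view shows five steel cups: 70 (201,272), 60 (140,283), 50 (143,212), 41 (273,275) and 32 (201,214). The opal is at (265,210), the jasper at (254,157) and the hematite at (312,148). The look-alikes are brown (303,229), blue (260,327) and blue (208,365). The case, with its lid leaning back, is around (425,215). In the side view the hasp stands upright at (326,192).

Only (273,275) is grey steel of 41 size, so that one is cup41. I'll measure positions and make one confirming crop.

```bash
cat >> h.py <<'E'
def tri(a,b):
    A=[];B=[]
    for n,(u,v) in (("top",a),("side",b)):
        o,d=ray(n,u,v); d/=np.linalg.norm(d); P=np.eye(3)-np.outer(d,d); A.append(P);B.append(P@o)
    A=np.vstack(A);B=np.hstack(B); return np.linalg.lstsq(A,B,rcond=None)[0]
def blobs(im,kind):
    hsv=cv2.cvtColor(im,cv2.COLOR_BGR2HSV)
    r={"steel":((0,0,60),(180,45,255)),"opal":((3,215,170),(14,255,255)),"blue":((110,150,60),(130,255,255))}[kind]
    m=cv2.inRange(hsv,np.array(r[0]),np.array(r[1]))
    cs,_=cv2.findContours(m,cv2.RETR_EXTERNAL,cv2.CHAIN_APPROX_NONE); out=[]
    for c in cs:
        c=cv2.convexHull(c); M=cv2.moments(c)
        if M["m00"]>8: out.append((M["m10"]/M["m00"],M["m01"]/M["m00"],M["m00"],cv2.boundingRect(c)))
    return out
def near(bl,p,r=25):
    k=[b for b in bl if np.hypot(b[0]-p[0],b[1]-p[1])<r]
    return max(k,key=lambda b:b[2]) if k else None
E
python3 - <<'E'
from h import *
t=cv2.imread("pics/t0.png");s=cv2.imread("pics/s0.png")
bt,bs=blobs(t,"steel"),blobs(s,"steel")
for n,a,b in((70,(201,272),(319,361)),(60,(140,283),(310,429)),(50,(143,212),(210,408)),(41,(273,275),(344,304)),(32,(201,214),(245,350))):
    x,y=near(bt,a),near(bs,b)
    if x and y: print(n,np.round(x[:3]),x[3],np.round(y[:3]),tri(x[:2],y[:2]).round(1))
    else: print(n,x,y)
o,p=near(blobs(t,"opal"),(265,210),8),near(blobs(s,"opal"),(264,308),8);print("opal",o,p)
if o and p: print(tri(o[:2],p[:2]))
print("jasper",onz("top",254,157,13),"hem",onz("top",312,148,20),"brown",onz("top",303,229,25),"blue",onz("top",260,327,25),onz("top",208,365,25))
c1=cv2.resize(t[190:310,115:335],None,fx=3,fy=3,interpolation=cv2.INTER_CUBIC)
cv2.imwrite("pics/c1.png",c1)
c2=cv2.resize(t[80:285,345:585],None,fx=3.2,fy=2.9*1.1,interpolation=cv2.INTER_CUBIC)
cv2.imwrite("pics/c2.png",cv2.resize(t[85:285,345:580],(705,600),interpolation=cv2.INTER_CUBIC))
E
```

```text
70 [ 202.  272. 1367.] (180, 251, 44, 42) [ 318.  360. 2523.] [484.9 235.6  27.5]
60 [ 141.  283. 1094.] (121, 266, 41, 35) [ 309.  427. 2637.] [472.8 343.1  27.9]
50 [144. 213. 742.] (128, 198, 34, 31) [ 210.  406. 1734.] [601.1 336.9  26.3]
41 [273. 274. 428.] (261, 263, 24, 24) [343. 304. 741.] [471.5 110.1  24. ]
32 [202. 215. 292.] (192, 205, 20, 21) [245. 349. 616.] [591.5 233.3  23.7]
opal (264.0149253731343, 209.54726368159203, 33.5, (261, 206, 7, 8)) (263.60642570281124, 307.421686746988, 41.5, (260, 304, 8, 8))
[598.57743221 121.39201486   4.73829013]
jasper [700.73025264 134.17975074  13.        ] hem [707.83110681  23.51804843  20.        ] brown [550.93392967  51.35786776  25.        ] blue [382.02286441 137.85330214  25.        ] [324.77880861 229.55977721  25.        ]
```

View pics/c1.png

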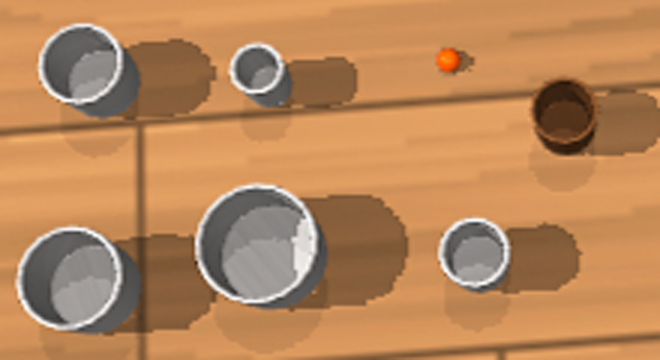

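View pics/c2.png

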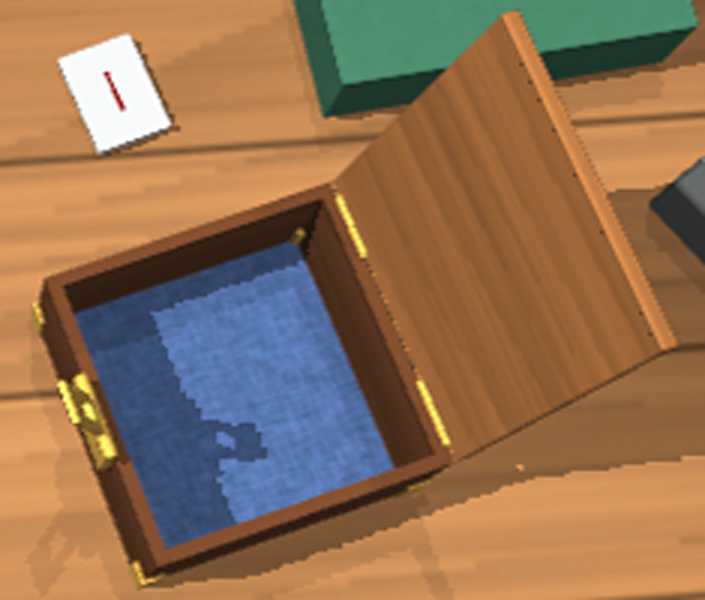

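The crop confirms it: the 41-size cup at (273,275) is grey steel, while the one at (303,229) is brown. The case rim corners in the top image are about (360,179), (457,147), (495,238) and (395,268). I'll nest the cups on the shelf in cup70 first, starting with cup60.

Call:
apply_moves(targets=[333,-214,-100,0,333,-214,-100,0,333,-214,-100,0,333,-214,-100,0,333,-214,-100,0], claw=1)

```text
clock: 0.72
tool_pos: [396.2, 392.6, 168.1]
orientation: [-0.385, -3.118, 0.0]
wrist_force: [1.0, 1.5, 0.5]
grip_width: 1.002
grip_force: 0.0
```

```bash
python3 - <<'E'
from h import *
C=[onz("top",u,v,75)[:2] for u,v in((360,179),(456.7,146.7),(495,238.3),(395,268))]
print(np.round(C,0)); c=np.mean(C,0); print("case",c.round(1),[np.linalg.norm(C[i]-C[(i+1)%4]).round() for i in range(4)])
a=C[1]+C[2]-C[0]-C[3]; print("yaw +x",np.arctan2(a[1],a[0]))
for p,q in(((515,89),(275,84)),((568,201),(361,82))):
    print("lid",tri(p,q))
s=env.observe(); print(s["tool_pos"],s["clock"])
E
```

```text
[[ 621.  -55.]
 [ 668. -231.]
 [ 498. -274.]
 [ 460.  -98.]]
case [ 561.8 -164.6] [np.float64(183.0), np.float64(176.0), np.float64(180.0), np.float64(167.0)]
yaw +x -1.3326119704518566
lid [ 680.35100103 -272.28237183  246.88122863]
lid [ 509.91840629 -319.14136907  245.38769325]
[396.24175648 392.62898951 168.11567609] 0.725
```

Call:
apply_moves(targets=[77,-50,-20,0,77,-50,-20,0,77,-50,-75,0,77,-50,-125,0,77,-50,-125,0])

```text
clock: 1.35
tool_pos: [470.4, 342.9, 41.2]
orientation: [-0.384, -3.114, 0.006]
wrist_force: [0.1, 1.2, 1.3]
grip_width: 0.997
grip_force: 0.0
```

Call:
apply_moves(targets=[0,0,0,0,0,0,0,0,0,0,0,0,0,0,0,0,0,0,0,0], claw=-1)

```text
clock: 1.98
tool_pos: [472.6, 344.5, 46.3]
orientation: [0.385, 3.116, 0.003]
wrist_force: [-3.3, -2.8, 15.2]
grip_width: 0.661
grip_force: 61.8
```

Call:
apply_moves(targets=[0,0,30,0,0,0,75,0,0,0,75,0])

```text
clock: 2.35
tool_pos: [473.2, 344.9, 123.2]
orientation: [0.385, 3.113, 0.007]
wrist_force: [0.3, 0.9, -1.2]
grip_width: 0.66
grip_force: 65.2
```

```bash
python3 - <<'E'
from h import *
t=grab("top","t1.png"); s=grab("side","s1.png")
cv2.imwrite("pics/m1.png",np.hstack([cv2.resize(t[150:400,60:360],(400,333)),cv2.resize(s[180:480,150:510],(400,333))]))
E
```

```text
(no output)
```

View pics/m1.png

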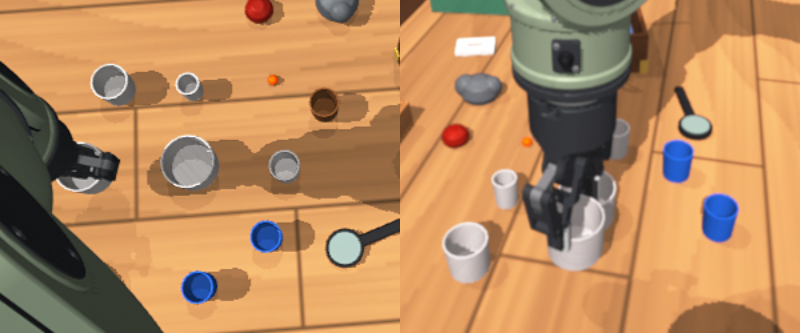

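The crop shows the gripper at cup60, top (90,170), side (575,225), holding it at width 0.66. I'll carry it over cup70.

Call:
apply_moves(targets=[6,-55,5,0,12,-109,5,0,12,-109,5,0,12,-109,-24,0,12,-109,-48,0])

```text
clock: 3.08
tool_pos: [483.5, 235.3, 69.6]
orientation: [-0.385, -3.117, 0.0]
wrist_force: [0.2, 0.4, -0.2]
grip_width: 0.66
grip_force: 65.2
```

Call:
apply_moves(targets=[0,0,0,0,0,0,0,0,0,0,0,0])

```text
clock: 3.45
tool_pos: [484.1, 235.2, 71.6]
orientation: [0.385, 3.117, 0.001]
wrist_force: [1.1, 0.1, -0.1]
grip_width: 0.662
grip_force: 65.2
```

```bash
python3 - <<'E'
from h import *
t=grab("top","t2.png"); s=grab("side","s2.png")
cv2.imwrite("pics/m2.png",np.hstack([cv2.resize(t[220:320,140:260],(400,333)),cv2.resize(s[260:460,220:460],(400,333))]))
print(env.observe()["tool_pos"])
E
```

```text
[484.02711276 235.04005317  71.35601807]
```

View pics/m2.png

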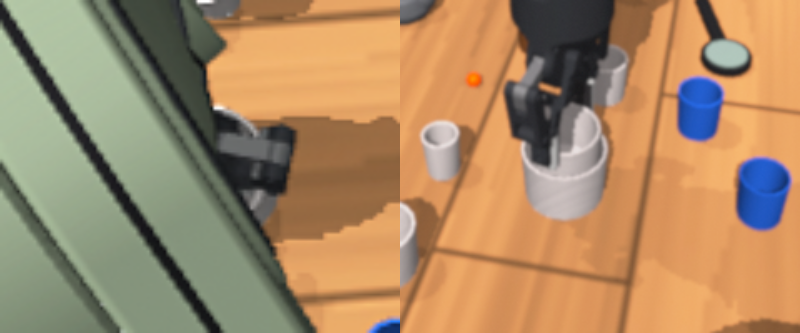

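Cup60 is halfway into cup70 and centred (side crop (565,160)). Releasing it, then going to cup50.

Call:
apply_moves(targets=[0,0,0,0,0,0,0,0,0,0,0,0,0,0,40,0,0,0,80,0], claw=1)

```text
clock: 4.18
tool_pos: [483.6, 234.8, 151.6]
orientation: [-0.385, -3.117, 0.001]
wrist_force: [0.1, -0.9, 0.1]
grip_width: 1.001
grip_force: 0.0
```

Call:
apply_moves(targets=[40,34,0,0,80,68,0,0,117,101,0,0,117,101,-50,0,117,101,-102,0])

```text
clock: 4.8
tool_pos: [600.9, 336.2, 47.3]
orientation: [0.385, 3.117, 0.0]
wrist_force: [-0.3, 0.3, -0.7]
grip_width: 0.999
grip_force: 0.0
```

Call:
apply_moves(targets=[0,0,0,0,0,0,0,0])

```text
clock: 5.05
tool_pos: [601.6, 336.3, 51.0]
orientation: [0.385, 3.116, 0.002]
wrist_force: [2.0, 0.0, 0.5]
grip_width: 1.0
grip_force: 0.0
```

Call:
apply_moves(targets=[0,0,-2,0,0,0,-2,0,0,0,-2,0,0,0,-2,0,0,0,-2,0], claw=-1)

```text
clock: 5.68
tool_pos: [601.2, 336.0, 48.3]
orientation: [0.385, 3.117, 0.001]
wrist_force: [-3.7, -3.0, 12.8]
grip_width: 0.546
grip_force: 60.5
```

Call:
apply_moves(targets=[0,0,0,0,0,0,35,0,0,0,75,0,0,0,75,0])

```text
clock: 6.18
tool_pos: [602.0, 336.5, 125.3]
orientation: [0.385, 3.114, 0.005]
wrist_force: [-0.5, -0.1, -0.7]
grip_width: 0.546
grip_force: 62.6
```

```bash
python3 - <<'E'
from h import *
t=grab("top","t3.png"); s=grab("side","s3.png")
cv2.imwrite("pics/m3.png",np.hstack([cv2.resize(t[180:320,110:290],(400,333)),cv2.resize(s[230:470,170:460],(400,333))]))
print(env.observe()["tool_pos"])
E
```

```text
[600.78095575 335.85431366 121.93145585]
```

View pics/m3.png

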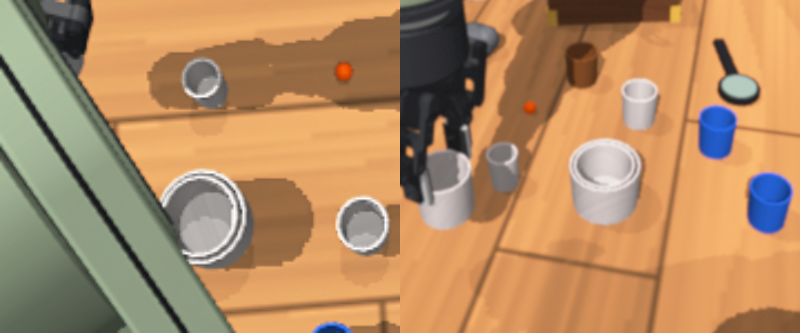

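Cup60 is seated in cup70 (side crop (605,165)) and cup50 is held at (445,185). Placing cup50.

Call:
apply_moves(targets=[-40,-34,0,0,-80,-68,0,0,-116,-101,0,0,-116,-101,0,0,-116,-101,-25,0])

```text
clock: 6.9
tool_pos: [485.6, 235.3, 97.1]
orientation: [0.385, 3.116, 0.002]
wrist_force: [0.9, 0.1, -1.4]
grip_width: 0.546
grip_force: 62.6
```

Call:
apply_moves(targets=[0,0,-23,0,0,0,-23,0,0,0,-23,0])

```text
clock: 7.28
tool_pos: [485.1, 235.2, 74.2]
orientation: [0.385, 3.118, 0.0]
wrist_force: [-0.5, 1.0, -1.0]
grip_width: 0.546
grip_force: 62.5
```

Call:
apply_moves(targets=[0,0,0,0,0,0,0,0,0,0,0,0,0,0,40,0,0,0,80,0], claw=1)

```text
clock: 7.9
tool_pos: [484.6, 234.8, 154.8]
orientation: [-0.385, -3.117, 0.001]
wrist_force: [1.4, 0.7, 0.3]
grip_width: 1.001
grip_force: 0.0
```

Call:
apply_moves(targets=[-7,-60,0,0,-13,-124,0,0,-13,-124,0,0,-13,-124,0,0])

```text
clock: 8.4
tool_pos: [472.0, 111.2, 153.9]
orientation: [0.385, 3.118, 0.001]
wrist_force: [-0.2, -0.2, 0.5]
grip_width: 1.002
grip_force: 0.0
```

```bash
python3 - <<'E'
from h import *
t=grab("top","t4.png"); s=grab("side","s4.png")
cv2.imwrite("pics/m4.png",np.hstack([cv2.resize(t[180:320,110:290],(400,333)),cv2.resize(s[230:470,170:460],(400,333))]))
print(env.observe()["tool_pos"])
bt,bs=blobs(t,"steel"),blobs(s,"steel")
for n,a,b in((70,(201,272),(319,361)),(41,(273,275),(344,304)),(32,(201,214),(245,350))):
    x,y=near(bt,a),near(bs,b); print(n,x,y, x and y and tri(x[:2],y[:2]).round(1))
E
```

```text
[471.86382942 112.02689606 153.73891025]
70 None (318.3453696395685, 359.78308339910546, 2534.0, (293, 330, 52, 62)) None
41 None (343.09977628635346, 304.0946308724832, 745.0, (331, 287, 26, 36)) None
32 None (244.60248112189856, 349.3896979503775, 618.0, (233, 333, 23, 35)) None
```

View pics/m4.png

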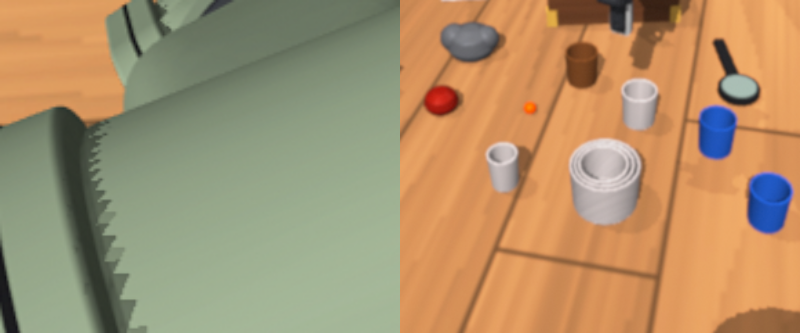

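Cup50 is nested too, with three rings at side crop (605,160). Now cup41.

Call:
apply_moves(targets=[0,-2,-50,0,0,-2,-107,0,0,-2,-107,0,0,-2,-107,0])

```text
clock: 9.0
tool_pos: [472.4, 109.6, 48.5]
orientation: [0.384, 3.117, 0.001]
wrist_force: [0.0, 1.1, 0.2]
grip_width: 1.002
grip_force: 0.0
```

Call:
apply_moves(targets=[0,0,0,0,0,0,0,0,0,0,0,0,0,0,0,0,0,0,0,0], claw=-1)

```text
clock: 9.62
tool_pos: [472.3, 108.7, 47.9]
orientation: [0.386, 3.116, 0.0]
wrist_force: [-1.4, -1.8, 22.3]
grip_width: 0.442
grip_force: 57.4
```

Call:
apply_moves(targets=[0,0,0,0,0,0,40,0,0,0,78,0,0,0,78,0])

```text
clock: 10.12
tool_pos: [472.7, 109.0, 127.2]
orientation: [0.385, 3.114, 0.002]
wrist_force: [0.2, 0.6, -0.9]
grip_width: 0.439
grip_force: 60.8
```

Call:
apply_moves(targets=[6,60,0,0,12,120,0,0,12,126,0,0,12,126,0,0,12,126,-25,0])

```text
clock: 10.75
tool_pos: [484.6, 233.7, 100.3]
orientation: [0.387, 3.116, 0.001]
wrist_force: [0.1, 0.7, -1.6]
grip_width: 0.443
grip_force: 60.8
```

Call:
apply_moves(targets=[0,0,-26,0,0,0,-26,0,0,0,-26,0])

```text
clock: 11.12
tool_pos: [484.1, 234.3, 74.5]
orientation: [0.386, 3.117, -0.0]
wrist_force: [0.1, -0.6, -0.2]
grip_width: 0.441
grip_force: 60.8
```

Call:
apply_moves(targets=[0,0,0,0,0,0,0,0,0,0,0,0,0,0,40,0,0,0,80,0], claw=1)

```text
clock: 11.75
tool_pos: [483.6, 234.8, 154.8]
orientation: [-0.385, -3.117, 0.001]
wrist_force: [0.8, 0.0, 0.3]
grip_width: 1.004
grip_force: 0.0
```

Call:
apply_moves(targets=[54,-1,0,0,106,-2,0,0,106,-2,0,0,106,-2,0,0])

```text
clock: 12.25
tool_pos: [589.0, 233.0, 153.5]
orientation: [-0.385, -3.117, 0.001]
wrist_force: [-0.2, 0.2, -0.3]
grip_width: 1.002
grip_force: 0.0
```

```bash
python3 - <<'E'
from h import *
s=grab("side","s5.png")
cv2.imwrite("pics/m5.png",cv2.resize(s[230:470,170:460],(400,333)))
print(env.observe()["tool_pos"])
bs=blobs(s,"steel")
for n,b in((70,(319,361)),(32,(245,350))): print(near(bs,b))
E
```

```text
[588.85758954 233.17508352 153.67686137]
(318.29128531635496, 359.9172967237034, 2513.0, (293, 331, 51, 61))
(244.5978407557355, 349.36356275303643, 617.5, (233, 333, 23, 35))
```

View pics/m5.png

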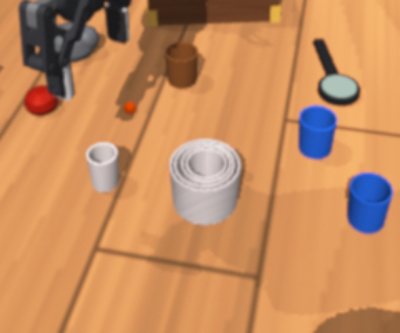

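Cup41 is nested, with four rings at (205,165). Now cup32.

Call:
apply_moves(targets=[2,0,-50,0,2,0,-109,0,2,0,-109,0,2,0,-109,0])

```text
clock: 12.8
tool_pos: [592.4, 233.5, 47.2]
orientation: [0.384, 3.116, 0.002]
wrist_force: [-0.1, -0.2, 0.5]
grip_width: 0.999
grip_force: 0.0
```

Call:
apply_moves(targets=[0,0,0,0,0,0,0,0,0,0,0,0,0,0,0,0,0,0,0,0], claw=-1)

```text
clock: 13.42
tool_pos: [592.2, 232.7, 45.7]
orientation: [0.385, 3.117, 0.0]
wrist_force: [-1.1, -2.0, 10.9]
grip_width: 0.34
grip_force: 58.3
```

Call:
apply_moves(targets=[0,0,0,0,0,0,40,0,0,0,78,0,0,0,78,0])

```text
clock: 13.92
tool_pos: [592.9, 233.3, 125.5]
orientation: [0.385, 3.114, 0.003]
wrist_force: [0.2, 0.2, 0.5]
grip_width: 0.337
grip_force: 59.6
```

Call:
apply_moves(targets=[-54,1,0,0,-107,2,0,0,-107,2,0,0,-107,2,0,0,-107,2,-25,0])

```text
clock: 14.55
tool_pos: [486.5, 235.1, 98.1]
orientation: [0.386, 3.115, 0.002]
wrist_force: [0.5, -0.4, -1.6]
grip_width: 0.34
grip_force: 59.6
```

Call:
apply_moves(targets=[0,0,-24,0,0,0,-24,0,0,0,-24,0])

```text
clock: 14.92
tool_pos: [485.4, 234.9, 74.2]
orientation: [0.386, 3.117, 0.0]
wrist_force: [0.1, 0.0, 0.1]
grip_width: 0.337
grip_force: 59.6
```

Call:
apply_moves(targets=[0,0,0,0,0,0,0,0,0,0,0,0,0,0,40,0,0,0,80,0], claw=1)

```text
clock: 15.55
tool_pos: [484.6, 234.8, 154.8]
orientation: [-0.385, -3.117, 0.001]
wrist_force: [0.0, 0.1, -0.2]
grip_width: 1.002
grip_force: 0.0
```

Call:
apply_moves(targets=[57,-56,0,0,114,-112,0,0,114,-114,0,0,114,-114,0,0])

```text
clock: 16.05
tool_pos: [600.0, 118.1, 153.4]
orientation: [0.391, 3.117, -0.002]
wrist_force: [-0.5, 0.1, 0.5]
grip_width: 1.0
grip_force: 0.0
```

```bash
python3 - <<'E'
from h import *
s=grab("side","s6.png"); t=grab("top","t6.png")
cv2.imwrite("pics/m6.png",np.hstack([cv2.resize(t[180:320,150:330],(400,333)),cv2.resize(s[230:470,170:460],(400,333))]))
print(env.observe()["tool_pos"])
bs=blobs(s,"steel")
print(near(bs,(319,361)),near(blobs(s,"opal"),(264,307)))
E
```

```text
[598.44861956 121.22795314 153.6588712 ]
(318.3705377611842, 359.7101591668304, 2544.5, (293, 330, 52, 62)) (263.59915611814347, 307.4599156118143, 39.5, (260, 304, 8, 8))
```

View pics/m6.png

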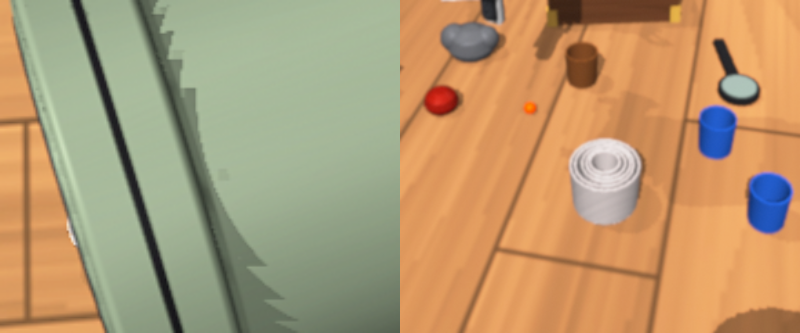

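All five cups are nested (side crop (605,165), five rings) and the opal is in its place. I'll descend on the opal with the jaws half closed and feel for the shelf.

Call:
apply_moves(targets=[0,0,-50,0,0,0,-105,0,0,0,-122,0,0,0,-122,0,0,0,-122,0], claw=-0.2)

```text
clock: 16.77
tool_pos: [599.7, 121.4, 33.7]
orientation: [0.385, 3.116, 0.001]
wrist_force: [-0.1, -0.1, 0.9]
grip_width: 0.404
grip_force: 0.0
```

Call:
apply_moves(targets=[0,0,-4,0,0,0,-7,0,0,0,-7,0,0,0,-7,0])

```text
clock: 17.27
tool_pos: [598.8, 120.9, 24.8]
orientation: [0.385, 3.118, -0.0]
wrist_force: [-0.6, 0.4, 0.2]
grip_width: 0.401
grip_force: 0.0
```

```bash
python3 - <<'E'
from h import *
s=grab("side","s7.png"); print(env.observe()["tool_pos"],env.observe()["wrist_force"])
cv2.imwrite("pics/m7.png",cv2.resize(s[240:340,190:330],(560,400),interpolation=cv2.INTER_CUBIC))
E
```

```text
[598.83957912 120.8696283   24.78732445] [ 0.78569492  0.4442536  -0.70982133]
```

View pics/m7.png

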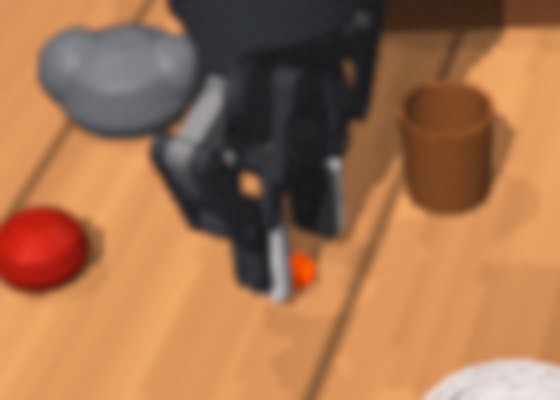

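The opal (303,268) sits between the near finger (275,270) and the far one (330,200). I'll go lower in small steps.

Call:
apply_moves(targets=[0,0,-2,0,0,0,-4,0,0,0,-5,0,0,0,-5,0])

```text
clock: 17.82
tool_pos: [598.8, 120.9, 19.6]
orientation: [-0.385, -3.118, 0.0]
wrist_force: [0.4, -0.2, 0.5]
grip_width: 0.402
grip_force: 0.0
```

Call:
apply_moves(targets=[0,0,-1,0,0,0,-2,0,0,0,-3,0,0,0,-3,0])

```text
clock: 18.32
tool_pos: [598.8, 120.9, 16.7]
orientation: [-0.385, -3.118, 0.0]
wrist_force: [0.3, -0.4, 0.1]
grip_width: 0.398
grip_force: 0.0
```

Call:
apply_moves(targets=[0,0,0,0,0,0,0,0,0,0,0,0,0,0,0,0], claw=-1)

```text
clock: 18.82
tool_pos: [598.9, 120.9, 16.9]
orientation: [0.385, 3.118, -0.0]
wrist_force: [-1.1, -0.5, 4.6]
grip_width: 0.12
grip_force: 58.8
```

Call:
apply_moves(targets=[0,0,0,0,0,0,30,0,0,0,80,0,0,0,100,0,0,0,100,0])

```text
clock: 19.45
tool_pos: [599.4, 121.0, 117.9]
orientation: [0.385, 3.116, 0.001]
wrist_force: [-0.6, 0.5, -0.2]
grip_width: 0.122
grip_force: 58.7
```

Call:
apply_moves(targets=[-40,40,0,0,-80,80,0,0,-114,114,0,0,-114,114,0,0,-114,114,-20,0])

```text
clock: 20.08
tool_pos: [485.3, 234.8, 96.5]
orientation: [0.385, 3.117, 0.0]
wrist_force: [0.3, -0.3, -0.4]
grip_width: 0.124
grip_force: 58.7
```

Call:
apply_moves(targets=[0,0,-20,0,0,0,-24,0,0,0,-24,0,0,0,-24,0])

```text
clock: 20.58
tool_pos: [485.1, 234.8, 73.2]
orientation: [0.385, 3.117, 0.0]
wrist_force: [-0.1, 0.8, -0.4]
grip_width: 0.122
grip_force: 58.7
```

```bash
python3 - <<'E'
from h import *
s=grab("side","s8.png"); print(env.observe()["tool_pos"])
cv2.imwrite("pics/m8.png",cv2.resize(s[280:400,250:390],(560,480),interpolation=cv2.INTER_CUBIC))
E
```

```text
[485.07792526 234.91456981  73.25790538]
```

View pics/m8.png

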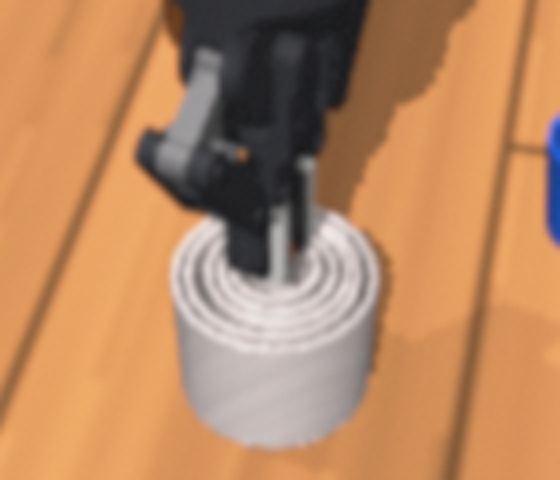

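The tips are centred over the nest (270,280). Releasing the opal.

Call:
apply_moves(targets=[0,0,0,0,0,0,0,0,0,0,0,0,0,0,40,0,0,0,80,0], claw=1)

```text
clock: 21.25
tool_pos: [484.6, 234.8, 153.7]
orientation: [-0.385, -3.117, 0.001]
wrist_force: [1.1, 0.2, -0.2]
grip_width: 0.994
grip_force: 0.0
```

```bash
python3 - <<'E'
from h import *
s=grab("side","s9.png"); print(env.observe()["tool_pos"]); print(blobs(s,"opal"),near(blobs(s,"steel"),(318,360)))
cv2.imwrite("pics/m9.png",cv2.resize(s[280:400,250:390],(560,480),interpolation=cv2.INTER_CUBIC))
E
```

```text
[485.98283498 235.51275432 158.35718625]
[] (318.32853385930304, 359.74516765285995, 2535.0, (293, 330, 52, 62))
```

View pics/m9.png

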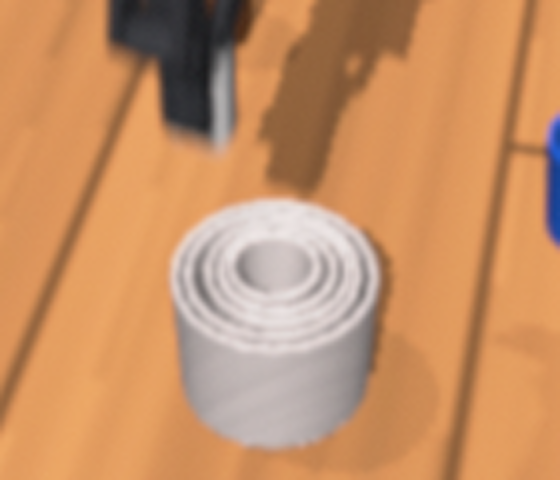

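The nest stands undisturbed and no opal shows outside it. It is out of sight down in the inner cup. I'll grip the nest by cup70 and lift.

Call:
apply_moves(targets=[0,0,-50,0,0,0,-90,0,0,0,-120,0,0,0,-120,0,0,0,-120,0])

```text
clock: 21.92
tool_pos: [485.2, 235.1, 33.9]
orientation: [0.385, 3.117, 0.001]
wrist_force: [-1.6, -0.2, 0.3]
grip_width: 1.004
grip_force: 0.0
```

Call:
apply_moves(targets=[0,0,0,0,0,0,0,0,0,0,0,0,0,0,0,0,0,0,0,0], claw=-1)

```text
clock: 22.55
tool_pos: [485.3, 234.8, 34.6]
orientation: [0.386, 3.116, 0.001]
wrist_force: [-5.6, -4.5, 24.5]
grip_width: 0.797
grip_force: 60.7
```

Call:
apply_moves(targets=[0,0,10,0,0,0,30,0,0,0,60,0,0,0,60,0])

```text
clock: 23.05
tool_pos: [485.6, 235.3, 94.8]
orientation: [0.385, 3.115, 0.003]
wrist_force: [0.2, -1.2, -3.2]
grip_width: 0.794
grip_force: 69.6
```

```bash
python3 - <<'E'
from h import *
t=cv2.imread("pics/t0.png")
hsv=cv2.cvtColor(t,cv2.COLOR_BGR2HSV)
# case interior blue lining: centre via floor plane z=8 ; rim corners via dark brown mask
m=cv2.inRange(hsv,np.array((100,90,40)),np.array((125,255,255)))
m[:, :340]=0; m[:110]=0; m[300:]=0; m[:,500:]=0
c=max(cv2.findContours(m,cv2.RETR_EXTERNAL,cv2.CHAIN_APPROX_NONE)[0],key=cv2.contourArea)
r=cv2.minAreaRect(c);print(r)
q=cv2.approxPolyDP(cv2.convexHull(c),8,True)[:,0]
for p in q: print(p,onz("top",*p,8).round(0))
print("lidhinge pts z75",onz("top",456.7,146.7,75).round(),onz("top",495,238.3,75).round())
# outer foot corners seen in side view
s=cv2.imread("pics/s0.png")
for p in((278,244),(372,243)): print("side foot",onz("side",*p,0).round(1))
# hasp
for k,im in(("top",t),("side",s)):
    h=cv2.cvtColor(im,cv2.COLOR_BGR2HSV); g=cv2.inRange(h,np.array((22,140,120)),np.array((35,255,255)))
    for c in cv2.findContours(g,cv2.RETR_EXTERNAL,cv2.CHAIN_APPROX_NONE)[0]:
        b=cv2.boundingRect(c)
        if cv2.contourArea(c)>15: print(k,b)
E
```

```text
((422.8731689453125, 214.94143676757812), (84.54965209960938, 81.19137573242188), 69.775146484375)
[444 167] [ 656. -224.    8.]
[475 239] [ 513. -262.    8.]
[400 266] [ 473. -119.    8.]
[371 189] [623. -81.   8.]
lidhinge pts z75 [ 668. -231.   75.] [ 498. -274.   75.]
side foot [627.5 -67.3   0. ]
side foot [ 449.7 -106.2    0. ]
top (372, 219, 6, 7)
```

The nest is held and lifted (width 0.79). The two views put the case centre near (560,-169), with its +x axis at about -1.35 rad. The hasp stands about 152 mm high, so I'll carry the nest above it.

Call:
apply_moves(targets=[0,0,30,0,0,0,60,0,0,0,90,0,0,0,120,0,8,-45,120,0])

```text
clock: 23.68
tool_pos: [492.8, 192.2, 213.9]
orientation: [0.378, 3.117, 0.004]
wrist_force: [1.0, -1.4, -4.6]
grip_width: 0.793
grip_force: 70.0
```

Call:
apply_moves(targets=[8,-45,0,0,16,-90,0,0,24,-135,0,0,32,-180,0,0,40,-225,0,0])

```text
clock: 24.3
tool_pos: [532.7, -36.6, 212.1]
orientation: [-0.385, -3.117, 0.0]
wrist_force: [0.9, 0.5, -3.0]
grip_width: 0.794
grip_force: 70.0
```

Call:
apply_moves(targets=[8,-45,0,0,16,-90,0,0,22,-118,0,0,22,-118,0,0,22,-118,0,0])

```text
clock: 24.92
tool_pos: [554.6, -152.3, 212.2]
orientation: [-0.384, -3.117, -0.001]
wrist_force: [0.1, 0.9, -4.3]
grip_width: 0.792
grip_force: 70.0
```

```bash
python3 - <<'E'
from h import *
s=grab("side","s10.png"); t=grab("top","t10.png"); print(env.observe()["tool_pos"],env.observe()["wrist_force"],env.observe()["grip_width"])
a=cv2.resize(t[60:300,300:600],(400,320));b=cv2.resize(s[60:300,200:500],(400,320))
cv2.imwrite("pics/m10.png",np.hstack([a,b]))
print(blobs(t,"opal"),blobs(s,"opal"))
E
```

```text
[ 554.76872138 -152.09839483  212.58263397] [-0.27516904  0.21550366 -3.47411238] 0.7894659984821787
[] []
```

Call:
apply_moves(targets=[2,-6,-40,0,2,-6,-80,0,2,-6,-120,0,2,-6,-145,0,2,-6,-155,0])

```text
clock: 25.65
tool_pos: [556.5, -158.3, 56.7]
orientation: [-0.383, -3.117, -0.0]
wrist_force: [-0.5, -0.3, -3.1]
grip_width: 0.797
grip_force: 70.1
```

Call:
apply_moves(targets=[0,0,-5,0,0,0,-10,0,0,0,-13,0,0,0,-13,0,0,0,-13,0])

```text
clock: 26.28
tool_pos: [556.9, -159.2, 45.0]
orientation: [0.385, 3.118, -0.0]
wrist_force: [-0.6, -0.4, -3.9]
grip_width: 0.792
grip_force: 70.1
```

Call:
apply_moves(targets=[0,0,-1,0,0,0,-1,0,0,0,-1,0,0,0,-1,0], claw=1)

```text
clock: 26.78
tool_pos: [556.8, -159.1, 43.8]
orientation: [0.385, 3.118, -0.0]
wrist_force: [0.7, 0.0, -0.1]
grip_width: 0.999
grip_force: 0.0
```

Call:
apply_moves(targets=[0,0,30,0,0,0,80,0,0,0,135,0,0,0,190,0,0,0,215,0])

```text
clock: 27.4
tool_pos: [557.2, -159.2, 261.7]
orientation: [0.385, 3.115, -0.001]
wrist_force: [0.1, -0.5, 0.1]
grip_width: 1.004
grip_force: 0.0
```

Call:
apply_moves(targets=[0,60,0,0,0,120,0,0,0,180,0,0,0,240,0,0,0,300,0,0], claw=-1)

```text
clock: 28.02
tool_pos: [556.6, 142.7, 258.9]
orientation: [0.385, 3.118, -0.0]
wrist_force: [1.3, -0.5, -1.0]
grip_width: 0.001
grip_force: 0.0
```

```bash
python3 - <<'E'
from h import *
s=grab("side","s11.png"); t=grab("top","t11.png"); print(env.observe()["tool_pos"])
hsv=cv2.cvtColor(t,cv2.COLOR_BGR2HSV)
for lo,hi,n in(((0,180,90),(18,255,255),"orange"),((20,120,90),(36,255,255),"yellow")):
  for k,im in(("t",t),("s",s)):
    h=cv2.cvtColor(im,cv2.COLOR_BGR2HSV)
    m=cv2.inRange(h,np.array(lo),np.array(hi)); nn,l,st,ce=cv2.connectedComponentsWithStats(m)
    box=(355,140,500,285) if k=="t" else (265,70,385,255)
    print(k,n,[(list(st[i]),ce[i].round(0)) for i in range(1,nn) if st[i][4]>=5 and st[i][4]<1200 and box[0]<ce[i][0]<box[2] and box[1]<ce[i][1]<box[3]])
x=[b for b in blobs(t,"steel") if 360<b[0]<500 and 140<b[1]<280]; y=[b for b in blobs(s,"steel") if 270<b[0]<380 and 100<b[1]<250]
print(x,y)
a=cv2.resize(t[80:285,345:585],(420,359),interpolation=cv2.INTER_CUBIC);b=cv2.resize(s[70:255,260:385],(243,359),interpolation=cv2.INTER_CUBIC)
cv2.imwrite("pics/m11.png",np.hstack([a,b]))
E
```

```text
[555.56405962 147.94176159 258.63197517]
t orange []
s orange []
t yellow [([np.int32(457), np.int32(150), np.int32(11), np.int32(21), np.int32(50)], array([462., 160.])), ([np.int32(444), np.int32(162), np.int32(3), np.int32(4), np.int32(7)], array([445., 163.])), ([np.int32(484), np.int32(212), np.int32(11), np.int32(21), np.int32(28)], array([489., 222.])), ([np.int32(479), np.int32(246), np.int32(8), np.int32(4), np.int32(11)], array([483., 247.]))]
s yellow [([np.int32(287), np.int32(169), np.int32(14), np.int32(4), np.int32(44)], array([294., 170.])), ([np.int32(325), np.int32(184), np.int32(8), np.int32(3), np.int32(15)], array([329., 185.])), ([np.int32(319), np.int32(203), np.int32(20), np.int32(21), np.int32(279)], array([329., 213.])), ([np.int32(367), np.int32(236), np.int32(5), np.int32(9), np.int32(36)], array([369., 240.])), ([np.int32(278), np.int32(239), np.int32(5), np.int32(9), np.int32(37)], array([280., 243.]))]
[] [(325.04273504273505, 197.55555555555554, 19.5, (323, 195, 5, 6)), (336.9465930018416, 200.67034990791893, 90.5, (333, 193, 9, 17)), (311.3505434782609, 201.3586956521739, 184.0, (305, 192, 14, 21)), (279.976897689769, 170.63036303630363, 303.0, (270, 152, 17, 33))]
```

Call:
apply_moves(targets=[-45,40,0,0,-90,90,0,0,-130,140,0,0,-170,190,0,0,-210,240,0,0])

```text
clock: 28.75
tool_pos: [351.3, 374.9, 258.9]
orientation: [0.385, 3.118, 0.0]
wrist_force: [1.6, 0.5, -0.1]
grip_width: -0.002
grip_force: 0.0
```

```bash
python3 - <<'E'
from h import *
s=grab("side","s12.png"); t=grab("top","t12.png"); print(env.observe()["tool_pos"])
h=cv2.cvtColor(t,cv2.COLOR_BGR2HSV)
x=[b for b in blobs(t,"steel") if 360<b[0]<500 and 140<b[1]<280]; y=[b for b in blobs(s,"steel") if 270<b[0]<380 and 100<b[1]<250]
print(x,y)
m=cv2.inRange(h,np.array((0,150,60)),np.array((18,255,255)))
for b in x:
    if b[2]>400:
        r=b[3]; sub=m[r[1]:r[1]+r[3],r[0]:r[0]+r[2]]; ys,xs=np.nonzero(sub); print("orange in cup",len(xs),xs.mean()+r[0] if len(xs) else 0,ys.mean()+r[1] if len(ys) else 0)
        print("nest z~50",onz("top",b[0],b[1],45))
a=cv2.resize(t[80:285,345:585],(490,419),interpolation=cv2.INTER_CUBIC);b=cv2.resize(s[70:255,260:385],(283,419),interpolation=cv2.INTER_CUBIC)
cv2.imwrite("pics/m12.png",np.hstack([a,b]))
E
```

```text
[347.7876742  378.53745846 258.85313881]
[(419.4380987025585, 215.36122226264095, 1374.5, (399, 194, 43, 44))] [(325.4754098360656, 197.551912568306, 30.5, (323, 194, 6, 8)), (336.51409618573797, 200.60033167495854, 100.5, (332, 193, 10, 17)), (311.5612052730697, 200.96704331450093, 177.0, (305, 192, 14, 20))]
orange in cup 16 415.875 218.0
nest z~50 [ 555.54749914 -157.27900444   45.        ]
```

View pics/m12.png

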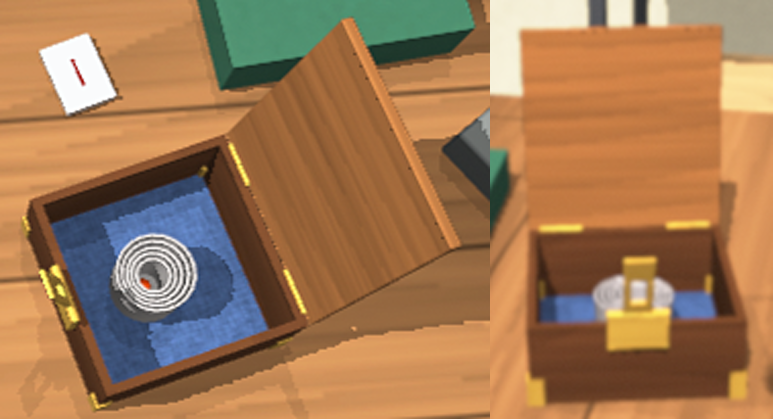

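The picture shows the nest of five in the case with the opal (145,283) in the inner cup. The lid leans back and the hasp stands up at (638,285). Next I'll work out the hasp and lid angles and the free space behind the lid.

```bash
cat >> h.py <<'E'
e=np.array([.2137,-.977,0]); yc=np.array([.977,.2137,0]); C0=np.array([560.,-169,0])
def cp(x,y,z): return C0+x*e+y*yc+np.array([0,0,z])
E
python3 - <<'E'
from h import *
s=cv2.imread("pics/s12.png")
print("check corners side", [proj("side",cp(-90.5,sy*90.5,0)).round(1) for sy in(1,-1)],"vs (278,244),(372,243)")
print("check top rim", [proj("top",cp(a*90.5,b*90.5,75)).round(1) for a,b in((-1,1),(1,1),(1,-1),(-1,-1))],"vs 360,179 457,147 495,238 395,268")
h=cv2.cvtColor(s,cv2.COLOR_BGR2HSV); m=cv2.inRange(h,np.array((18,110,80)),np.array((36,255,255)))
ys,xs=np.nonzero(m[170:235,310:345]); ys+=170;xs+=310
for y in range(180,228,2): 
    q=xs[ys==y]; print(y,(q.min(),q.max(),len(q)) if len(q) else None,end=" ")
print()
for xh in(-94.5,-98.5):
  print("hinge",proj("side",cp(xh,0,87)).round(1),[(th,proj("side",cp(xh+65*np.cos(th),0,87+65*np.sin(th))).round(1),proj("top",cp(xh+65*np.cos(th),0,87+65*np.sin(th))).round(1)) for th in(1.2,1.4,1.57,1.75,1.9,2.1)])
for ph in(1.7,1.8,1.9,2.0): 
  P=[cp(90.5-181*np.cos(ph)+0*np.sin(ph),b*90.5,75+181*np.sin(ph)) for b in(1,-1)]
  print("lid",ph,[ (proj("top",p).round(),proj("side",p).round()) for p in P])
print("scope",onz("top",563,152,15).round(),onz("top",632,212,15).round(),onz("top",600,100,15).round(), "side base",[onz("side",*p,0).round() for p in((440,157),(507,150),(415,132))])
E
```

```text
check corners side [array([276.4, 245.6]), array([370.3, 244.6])] vs (278,244),(372,243)
check top rim [array([363.4, 174.4]), array([460.5, 146.8]), array([497.3, 242.3]), array([396.4, 272.4])] vs 360,179 457,147 495,238 395,268
180 None 182 None 184 (np.int64(319), np.int64(333), 15) 186 (np.int64(319), np.int64(332), 14) 188 (np.int64(319), np.int64(332), 14) 190 (np.int64(319), np.int64(332), 14) 192 (np.int64(320), np.int64(331), 12) 194 (np.int64(320), np.int64(331), 4) 196 (np.int64(320), np.int64(331), 4) 198 (np.int64(320), np.int64(331), 4) 200 (np.int64(320), np.int64(331), 4) 202 (np.int64(320), np.int64(330), 6) 204 (np.int64(320), np.int64(330), 11) 206 (np.int64(319), np.int64(338), 18) 208 (np.int64(311), np.int64(339), 29) 210 (np.int64(312), np.int64(338), 27) 212 (np.int64(312), np.int64(338), 27) 214 (np.int64(312), np.int64(338), 27) 216 (np.int64(311), np.int64(338), 28) 218 (np.int64(312), np.int64(338), 27) 220 (np.int64(312), np.int64(338), 27) 222 (np.int64(312), np.int64(338), 27) 224 (np.int64(312), np.int64(325), 13) 226 None 
hinge [323.3 206.9] [(1.2, 
[... 507 characters left out ...]
323.4, 179.1]), array([373.6, 213.7])), (1.9, array([323.5, 182.9]), array([367.7, 215.8])), (2.1, array([323.7, 188.9]), array([360.3, 218.7]))]
lid 1.7 [(array([510.,  93.]), array([276.,  82.])), (array([559., 210.]), array([367.,  81.]))]
lid 1.8 [(array([521.,  91.]), array([276.,  81.])), (array([570., 207.]), array([366.,  80.]))]
lid 1.9 [(array([531.,  90.]), array([277.,  81.])), (array([580., 204.]), array([365.,  80.]))]
lid 2.0 [(array([539.,  89.]), array([278.,  81.])), (array([588., 202.]), array([365.,  81.]))]
scope [ 667. -451.   15.] [ 540. -556.   15.] [ 768. -542.   15.] side base [array([ 325., -539.,    0.]), array([ 151., -618.,    0.]), array([ 396., -702.,    0.])]
```

The hasp leans outward at about 1.93 rad, clear of the lid, which is at about 1.78 rad. The space behind the lid is free. I'll go over the lid to behind it.

Call:
apply_moves(targets=[17,-57,15,-0.18,34,-114,30,-0.36,50,-171,45,-0.54,66,-228,45,-0.72,83,-285,45,-0.9], claw=-1)

```text
clock: 29.48
tool_pos: [435.9, 86.5, 304.1]
orientation: [1.71, 2.635, 0.001]
wrist_force: [1.1, 1.1, 0.2]
grip_width: -0.005
grip_force: 0.0
```

Call:
apply_moves(targets=[17,-57,0,-0.1,34,-114,0,-0.2,50,-171,0,-0.2,66,-228,0,-0.2,83,-285,0,-0.2])

```text
clock: 30.1
tool_pos: [518.7, -198.6, 303.8]
orientation: [1.958, 2.457, 0.0]
wrist_force: [0.6, 0.8, 0.1]
grip_width: 0.001
grip_force: 0.0
```

Call:
apply_moves(targets=[15,-52,0,0,30,-104,0,0,45,-155,0,0,45,-155,0,0,45,-155,0,0])

```text
clock: 30.72
tool_pos: [563.4, -351.1, 303.5]
orientation: [-1.957, -2.456, -0.001]
wrist_force: [0.8, 0.9, 0.9]
grip_width: -0.006
grip_force: 0.0
```

Call:
apply_moves(targets=[0,0,-40,0,0,0,-65,0,0,0,-65,0,-5,22,-65,0,-8,38,-65,0])

```text
clock: 31.35
tool_pos: [555.9, -312.7, 240.7]
orientation: [1.956, 2.456, 0.0]
wrist_force: [0.2, -2.7, 2.4]
grip_width: 0.001
grip_force: 1.3
```

Call:
apply_moves(targets=[-3,14,0,0,-6,28,0,0,-9,42,-2,0,-12,55,-5,0,-15,67,-8,0])

```text
clock: 31.98
tool_pos: [541.0, -245.9, 232.2]
orientation: [1.956, 2.455, 0.001]
wrist_force: [-0.1, -1.7, 2.5]
grip_width: 0.003
grip_force: 1.1
```

```bash
python3 - <<'E'
from h import *
s=grab("side","s13.png"); t=grab("top","t13.png"); o=env.observe(); print(o["tool_pos"],o["wrist_force"])
# lid wood edge: light reddish-brown inner face; report rows where lid's top edge lies in side view at col 300,345
h=cv2.cvtColor(s,cv2.COLOR_BGR2HSV)
for c in(285,300,345,355): print(c,[tuple(h[r,c]) for r in range(60,130,6)])
E
```

```text
[ 540.8390694  -245.06603793  231.52262207] [-0.72667676  0.15876431 -0.35382767]
285 [(np.uint8(25), np.uint8(35), np.uint8(240)), (np.uint8(25), np.uint8(35), np.uint8(239)), (np.uint8(25), np.uint8(36), np.uint8(238)), (np.uint8(24), np.uint8(36), np.uint8(240)), (np.uint8(24), np.uint8(34), np.uint8(240)), (np.uint8(25), np.uint8(35), np.uint8(240)), (np.uint8(13), np.uint8(166), np.uint8(223)), (np.uint8(13), np.uint8(166), np.uint8(141)), (np.uint8(13), np.uint8(167), np.uint8(150)), (np.uint8(13), np.uint8(165), np.uint8(145)), (np.uint8(13), np.uint8(165), np.uint8(151)), (np.uint8(13), np.uint8(166), np.uint8(137))]
300 [(np.uint8(24), np.uint8(37), np.uint8(239)), (np.uint8(25), np.uint8(36), np.uint8(239)), (np.uint8(24), np.uint8(36), np.uint8(240)), (np.uint8(24), np.uint8(36), np.uint8(240)), (np.uint8(24), np.uint8(34), np.uint8(241)), (np.uint8(24), np.uint8(31), np.uint8(243)), (np.uint8(13), np.uint8(170), np.uint8(210)), (np.uint8(13), np.uint8(165), np.uint8(141)), (np.uint8(13), np.uint8(166), np.uint8(149)), (np.uint8(13), np.uint8(166), np.uint8(143)), (np.uint
[... 480 characters left out ...]
np.uint8(147)), (np.uint8(13), np.uint8(168), np.uint8(149)), (np.uint8(13), np.uint8(167), np.uint8(142)), (np.uint8(13), np.uint8(165), np.uint8(136))]
355 [(np.uint8(90), np.uint8(6), np.uint8(43)), (np.uint8(23), np.uint8(47), np.uint8(158)), (np.uint8(23), np.uint8(31), np.uint8(74)), (np.uint8(115), np.uint8(31), np.uint8(49)), (np.uint8(23), np.uint8(35), np.uint8(96)), (np.uint8(22), np.uint8(49), np.uint8(162)), (np.uint8(13), np.uint8(165), np.uint8(156)), (np.uint8(13), np.uint8(166), np.uint8(146)), (np.uint8(13), np.uint8(166), np.uint8(146)), (np.uint8(13), np.uint8(168), np.uint8(150)), (np.uint8(13), np.uint8(168), np.uint8(143)), (np.uint8(13), np.uint8(170), np.uint8(135))]
```

The lid edge moved from row 81 to row 94, so it is following. Continuing the arc.

Call:
apply_moves(targets=[-4,19,-9,0,-8,37,-19,0,-11,50,-31,0,-13,61,-43,0,-15,70,-57,0])

```text
clock: 32.7
tool_pos: [525.9, -176.3, 173.9]
orientation: [1.958, 2.456, 0.001]
wrist_force: [0.3, 0.3, 1.9]
grip_width: -0.003
grip_force: 1.0
```

Call:
apply_moves(targets=[-2,8,-14,0,-3,13,-29,0,-4,17,-45,0,-4,18,-60,0,-4,18,-70,0])

```text
clock: 33.33
tool_pos: [521.7, -158.5, 103.1]
orientation: [-1.958, -2.457, 0.0]
wrist_force: [0.0, 1.4, 1.9]
grip_width: -0.0
grip_force: 0.8
```

Call:
apply_moves(targets=[0,0,-3,0,0,0,-6,0,0,0,-8,0,0,0,-8,0,0,0,-8,0])

```text
clock: 33.95
tool_pos: [521.8, -158.6, 98.5]
orientation: [1.957, 2.455, 0.001]
wrist_force: [-14.4, 7.2, 56.9]
grip_width: -0.002
grip_force: 28.7
```

The lid is pressed shut: it stopped at TCP z 98.5, so the tips are at the lid top. Retracting, then moving round in front of the hasp.

Call:
apply_moves(targets=[0,0,20,0,0,0,70,0,0,0,115,0,2,50,115,0,4,105,115,0])

```text
clock: 34.58
tool_pos: [525.8, -52.8, 211.5]
orientation: [1.959, 2.454, 0.001]
wrist_force: [-0.4, 1.2, -0.3]
grip_width: -0.001
grip_force: 0.0
```

Call:
apply_moves(targets=[1,42,0,0,1,42,0,0,1,42,0,0,1,42,0,0])

```text
clock: 35.08
tool_pos: [526.7, -12.6, 210.8]
orientation: [1.96, 2.455, -0.0]
wrist_force: [-0.6, 0.6, 0.5]
grip_width: 0.002
grip_force: 0.0
```

```bash
python3 - <<'E'
from h import *
t=grab("top","t14.png"); s=grab("side","s14.png"); o=env.observe(); print(o["tool_pos"],o["wrist_force"])
for k,im,box in(("t",t,(340,130,520,300)),("s",s,(265,90,390,255))):
    h=cv2.cvtColor(im,cv2.COLOR_BGR2HSV); m=cv2.inRange(h,np.array((18,110,80)),np.array((36,255,255))); n,l,st,ce=cv2.connectedComponentsWithStats(m)
    print(k,[(st[i].tolist(),ce[i].round(1).tolist()) for i in range(1,n) if st[i][4]>4 and box[0]<ce[i][0]<box[2] and box[1]<ce[i][1]<box[3]])
print("pred pin",proj("top",cp(-65.5,0,94)).round(1),proj("side",cp(-65.5,0,94)).round(1),"blue left",cv2.countNonZero(cv2.inRange(cv2.cvtColor(t,cv2.COLOR_BGR2HSV)[130:290,350:500],np.array((100,90,40)),np.array((125,255,255)))))
h=cv2.cvtColor(s,cv2.COLOR_BGR2HSV)
for c in(290,350): print(c,[(r,h[r,c].tolist()) for r in range(160,230,5)])
print("lid edge pred side z75/85", [proj("side",cp(-90.5,y,z)).round(1).tolist() for y in(60,-60) for z in(75,85)])
E
```

```text
[526.63945222 -12.3177388  210.77860151] [-0.44828003 -0.55851199 -1.27026037]
t [([461, 153, 4, 8, 11], [462.1, 156.4]), ([465, 162, 4, 7, 9], [466.3, 165.4])]
s [([385, 113, 9, 4, 13], [389.1, 114.8]), ([371, 118, 7, 1, 7], [374.0, 118.0]), ([311, 184, 29, 41, 788], [324.9, 207.6]), ([366, 234, 7, 12, 82], [369.0, 239.5]), ([276, 236, 9, 13, 84], [279.8, 242.6])]
pred pin [395.  215.4] [323.1 195.9] blue left 0
290 [(160, [13, 150, 218]), (165, [13, 149, 219]), (170, [13, 168, 220]), (175, [13, 170, 209]), (180, [13, 168, 217]), (185, [13, 167, 218]), (190, [13, 168, 214]), (195, [13, 167, 212]), (200, [13, 168, 220]), (205, [13, 166, 227]), (210, [13, 168, 215]), (215, [11, 163, 103]), (220, [11, 165, 113]), (225, [11, 168, 106])]
350 [(160, [13, 148, 148]), (165, [13, 156, 144]), (170, [12, 165, 139]), (175, [13, 169, 137]), (180, [12, 164, 132]), (185, [13, 163, 138]), (190, [13, 166, 152]), (195, [13, 167, 220]), (200, [13, 167, 220]), (205, [13, 168, 222]), (210, [13, 167, 165]), (215, [11, 168, 105]), (220, [11, 164, 107]), (225, [11, 167, 101])]
lid edge pred side z75/85 [[290.7, 211.8], [290.5, 207.1], [355.8, 211.1], [356.0, 206.4]]
```

The lid is shut: no blue lining shows and its edge is at row 212. The hasp is still upright at (325,195). Lowering in front of it and pushing it over.

Call:
apply_moves(targets=[-2,0,-40,0,-2,0,-66,0,-2,0,-66,0,1,-13,-66,0,4,-25,-66,0])

```text
clock: 35.8
tool_pos: [531.3, -37.9, 145.8]
orientation: [1.958, 2.455, 0.001]
wrist_force: [-0.5, 0.5, 0.2]
grip_width: 0.001
grip_force: 0.0
```

Call:
apply_moves(targets=[2,-11,3,0,5,-22,6,0,7,-30,6,0,8,-37,6,0,8,-37,6,0])

```text
clock: 36.42
tool_pos: [538.6, -73.8, 150.6]
orientation: [-1.959, -2.456, 0.0]
wrist_force: [-0.2, 1.0, -0.4]
grip_width: -0.001
grip_force: 0.0
```

```bash
python3 - <<'E'
from h import *
s=grab("side","s15.png"); o=env.observe(); print(o["tool_pos"],o["wrist_force"])
h=cv2.cvtColor(s,cv2.COLOR_BGR2HSV); m=cv2.inRange(h,np.array((18,110,80)),np.array((36,255,255)))
for y in range(160,228,4):
    q=np.nonzero(m[y,300:350])[0]+300; print(y,(q.min(),q.max(),len(q)) if len(q) else None,end=" ")
E
```

```text
[538.55143159 -73.43288258 150.62529921] [-0.02431061 -0.23449696  0.66582043]
160 None 164 None 168 None 172 None 176 None 180 None 184 (np.int64(328), np.int64(330), 3) 188 (np.int64(318), np.int64(331), 8) 192 (np.int64(318), np.int64(331), 8) 196 (np.int64(318), np.int64(331), 8) 200 (np.int64(316), np.int64(331), 16) 204 (np.int64(316), np.int64(331), 16) 208 (np.int64(311), np.int64(339), 29) 212 (np.int64(312), np.int64(338), 27) 216 (np.int64(312), np.int64(338), 27) 220 (np.int64(312), np.int64(338), 27) 224 (np.int64(312), np.int64(337), 16)
```

Call:
apply_moves(targets=[3,-14,-5,0,6,-28,-13,0,8,-39,-19,0,10,-45,-26,0,11,-51,-35,0])

```text
clock: 37.1
tool_pos: [549.8, -124.7, 115.1]
orientation: [-1.958, -2.457, -0.0]
wrist_force: [0.1, 0.9, 0.6]
grip_width: -0.002
grip_force: 0.2
```

Call:
apply_moves(targets=[0,-2,-6,0,0,-2,-12,0,0,-2,-15,0,0,-2,-17,0,0,-2,-17,0])

```text
clock: 37.72
tool_pos: [550.0, -126.4, 101.1]
orientation: [1.957, 2.455, 0.002]
wrist_force: [-11.3, 1.5, 52.6]
grip_width: -0.007
grip_force: 26.1
```

Call:
apply_moves(targets=[0,0,30,0,0,0,80,0,0,0,130,0,0,50,150,0,0,110,150,0])

```text
clock: 38.35
tool_pos: [550.0, -15.5, 250.2]
orientation: [1.959, 2.454, 0.003]
wrist_force: [1.3, 0.1, -0.4]
grip_width: 0.001
grip_force: 0.0
```

Call:
apply_moves(targets=[-40,45,0,0,-80,90,0,0,-120,135,0,0,-160,180,0,0,-190,220,0,0])

```text
clock: 38.98
tool_pos: [357.8, 205.1, 248.9]
orientation: [-1.957, -2.458, -0.0]
wrist_force: [1.3, -0.1, -0.2]
grip_width: 0.001
grip_force: 0.0
```

Call:
apply_moves(targets=[-30,45,0,0,-60,90,0,0,-60,120,0,0,-60,120,0,0])

```text
clock: 39.48
tool_pos: [298.8, 325.4, 248.5]
orientation: [-1.954, -2.46, -0.001]
wrist_force: [0.7, -1.2, -1.4]
grip_width: -0.001
grip_force: 0.0
```

```bash
python3 - <<'E'
from h import *
t=grab("top","t16.png"); s=grab("side","s16.png"); o=env.observe(); print(o["tool_pos"],o["clock"],o["wrist_force"])
for k,im,b in(("t",t,(340,130,520,300)),("s",s,(300,160,350,240))):
    h=cv2.cvtColor(im,cv2.COLOR_BGR2HSV); m=cv2.inRange(h,np.array((18,110,80)),np.array((36,255,255)))
    n,l,st,ce=cv2.connectedComponentsWithStats(m)
    print(k,[(st[i].tolist(),ce[i].round(1).tolist()) for i in range(1,n) if st[i][4]>4 and b[0]<ce[i][0]<b[2] and b[1]<ce[i][1]<b[3]])
    if k=="s":
        for y in range(176,228,2):
            q=np.nonzero(m[y,300:350])[0]+300; print(y,(int(q.min()),int(q.max()),len(q)) if len(q) else None,end=" ")
for th in(0,.1,.2,.4): print(th,[(proj("side",cp(-96+65*np.cos(th),y,89+65*np.sin(th))).round(1).tolist(),proj("top",cp(-96+65*np.cos(th),y,89+65*np.sin(th))).round(1).tolist()) for y in(12,-12)])
print("jasper/hem check",cv2.norm(cv2.imread("pics/t0.png")[120:175,235:340],t[120:175,235:340],cv2.NORM_L1)/(55*105*3))
E
```

```text
[299.51223677 323.24195217 248.63686682] 39.575 [-0.03080989 -0.65192657 -0.42528053]
t [([459, 150, 10, 20, 22], [464.0, 160.2]), ([355, 186, 5, 10, 31], [357.0, 190.4]), ([368, 205, 47, 36, 808], [389.2, 219.3]), ([486, 211, 10, 21, 24], [490.7, 220.8]), ([479, 245, 9, 5, 18], [483.2, 247.1]), ([388, 272, 12, 9, 50], [392.2, 276.7])]
s [([311, 191, 29, 34, 724], [324.5, 209.8])]
176 None 178 None 180 None 182 None 184 None 186 None 188 None 190 None 192 (317, 328, 12) 194 (317, 329, 13) 196 (317, 330, 14) 198 (316, 330, 15) 200 (316, 331, 16) 202 (316, 332, 17) 204 (316, 332, 17) 206 (315, 338, 24) 208 (311, 339, 29) 210 (312, 338, 27) 212 (312, 338, 27) 214 (312, 338, 27) 216 (312, 338, 27) 218 (312, 338, 27) 220 (312, 338, 27) 222 (312, 338, 27) 224 (312, 327, 14) 226 None 0 [([316.5, 189.6], [411.6, 204.0]), ([329.0, 189.5], [416.2, 217.1])]
0.1 [([316.5, 186.7], [412.1, 203.0]), ([329.0, 186.6], [416.8, 216.2])]
0.2 [([316.5, 183.9], [412.3, 202.1]), ([329.0, 183.8], [416.9, 215.3])]
0.4 [([316.4, 179.0], [411.4, 200.5]), ([329.1, 178.9], [416.2, 214.0])]
jasper/hem check 3.441327561327561
```

```bash
python3 - <<'E'
from h import *
for k,r,c in(("t16",range(200,246,2),range(362,422,2)),("s16",range(188,212,2),range(308,342,2))):
    h=cv2.cvtColor(cv2.imread(f"pics/{k}.png"),cv2.COLOR_BGR2HSV); print(k)
    for y in r: print(y,' '.join(f"{h[y,x,0]:2d}{'+' if h[y,x,2]>200 else '-' if h[y,x,2]<120 else '.'}" for x in c))
print("pin",proj("top",cp(-65.5,0,94)),proj("top",cp(-65.5,0,85)),proj("side",cp(-65.5,0,94)))
E
```

```text
t16
200 12- 11- 11- 12- 13+ 14+ 13+ 14+ 14+ 14+ 14+ 14+ 13+ 13+ 13+ 14+ 14+ 14+ 14+ 13+ 13+ 13+ 13+ 13+ 13. 13. 13+ 13+ 13+ 14+
202 11- 12- 11- 12- 13. 13+ 14+ 13+ 14+ 14+ 14+ 14+ 13+ 14+ 13+ 13+ 14+ 14+ 13+ 14+ 14+ 13+ 13+ 13+ 13+ 13. 13. 14+ 14+ 13+
204 13- 12- 11- 11- 12- 13+ 13+ 14+ 14+ 14+ 14+ 14+ 13+ 14+ 13+ 14+ 14+ 14+ 14+ 14+ 14+ 14+ 13+ 13+ 14+ 13. 13. 13+ 13+ 13+
206 14. 11- 11- 12- 11- 13+ 13+ 13+ 14+ 14+ 14+ 14+ 13+ 13+ 13+ 13+ 13+ 14+ 14+ 14+ 13+ 15+ 23+ 24+ 20+ 13. 13. 14+ 13+ 13+
208 14. 12- 11- 11- 11- 13- 13+ 13+ 14+ 14+ 14+ 13+ 14+ 14+ 13+ 14+ 16+ 20+ 14+ 18+ 25+ 24+ 25+ 23+ 26+ 13. 13. 13+ 14+ 14+
210 14. 12- 11- 10- 23. 24+ 17. 13. 14+ 13+ 14+ 13+ 14+ 16+ 25+ 25+ 25+ 25+ 24+ 24+ 25+ 24+ 24+ 24+ 24+ 20. 13. 14. 13+ 13+
212 14. 14. 11- 10- 20+ 28+ 19. 13+ 14+ 14+ 14+ 23+ 25+ 24+ 25+ 25+ 25+ 25+ 26+ 24+ 24+ 24+ 24+ 25+ 23+ 25+ 13. 13. 13+ 13+
214 14. 14. 12- 18. 20. 30+ 22+ 13. 14. 14+ 20+ 25+ 25+ 25+ 25+ 20+ 19. 22+ 19+ 25+ 24+ 24+ 24+ 24+ 24+ 24+ 15+ 13. 13. 14+
216 14- 14- 13- 20. 20. 24+ 27+ 19. 26+ 25+ 25+ 25+ 20+ 20. 20+ 25+ 25+ 20. 21+ 24+ 24+ 24+ 24+ 24+ 24+ 
[... 2011 characters left out ...]
 24+ 24+ 22+ 15+ 13+ 13+ 13+ 13+ 13+
196 13+ 13+ 13+ 13+ 16+ 22+ 23+ 23+ 24+ 24+ 24+ 18+ 13+ 13+ 13+ 13+ 13+
198 13+ 13+ 13+ 14+ 19+ 23+ 22+ 21+ 22+ 21+ 24+ 20+ 15+ 13+ 13+ 13+ 13+
200 13+ 13+ 13+ 14+ 21+ 23+ 24+ 20+ 20+ 20+ 23+ 21+ 17+ 13+ 13+ 13+ 13+
202 13+ 13+ 13+ 14+ 20+ 23+ 23+ 21+ 22+ 22+ 23+ 23+ 19+ 14+ 13+ 13+ 14+
204 13+ 13+ 13+ 13+ 18+ 22+ 23+ 23+ 24+ 24+ 24+ 23+ 18+ 14+ 14+ 14+ 13+
206 13+ 14+ 17+ 17+ 19+ 21+ 24+ 24+ 25+ 25+ 25+ 24+ 23+ 24+ 23+ 22+ 14+
208 13+ 15+ 26+ 27+ 27+ 27+ 27+ 27+ 26+ 26+ 26+ 26+ 26+ 25+ 25+ 24+ 14+
210 13+ 14+ 20+ 22+ 22+ 22+ 22+ 21+ 21+ 21+ 21+ 22+ 21+ 20+ 20+ 19+ 14.
pin [395.03760839 215.40119461] [394.2296542  216.79282381] [323.05366602 195.85442304]
```

The hasp tip is at side row 191. A flat hasp would be at about 190 and 0.1 rad at about 187, so it lies flat. In the top view the pin shows inside the window near (392,217). The robot is clear, so I'm handing in.

```bash
python3 -c "
from workcell import env
print(env.finish_job())"
```

```text
the job is handed in; nothing more can be done
None
```

The job is handed in at about 40 s of the 210 s allowed: all five cups are nested in the case with the fire opal in the smallest, the lid is shut and the hasp lies flat over the catch, all checked in the camera images, though the hand-in returned no verdict; I never reached for the jasper or hematite.

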